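Index the marking arm over to the stem glass

TASK

Hook a fingertip under the brass pull ring of the red marking arm, lift its spring pin, and swing the arm one hole, to the side where the green stem glass stands, so that its brass point comes over that glass. Then let the pin drop fully home in that hole and leave the ring. Do not pinch the ring, and leave the glassware and the tools where they are.

Things in the scene. Friction and masses are not known exactly. Their poses are not given: they have to be found in the camera images.
- index_jig: Fixed marking jig on a plywood board 365 x 240 mm. Origin at table height on the vertical pivot axis of the swing arm (green post, 56 mm thick); x points from it along the middle hole, y to the left, z up. A steel sector plate, top 112 mm above the table, has 5 holes 13 mm wide, 150 mm from the pivot, 0.28 rad (42 mm) apart, the third on the x axis. Cork pads lie 240 mm out at the middle 3 holes.
- swing (a joint): Angle of the red swing arm about the pivot, rad, counter-clockwise from above positive (towards +y of the jig). 0: middle hole (start, within 0.01); holes at -0.56, -0.28, 0, 0.28, 0.56; stops at +-0.63. The arm is a bar 24 mm wide, top 126 mm above the table (hub 142 mm); it turns stiffly (0.12 N m, about 1 N at the ring) and stays where it is left.
- point_tip (a point): Lower end of the brass point at the arm's far end, 240 mm from the pivot, 111 mm above the table; above it a 26 mm aluminium block, top 156 mm above the table.
- pin (a joint): Height of the spring index pin, m: 0 fully down in a hole (arm locked), about 0.012 when its round tip rides on the plate, above that the arm swings freely; top stop 0.024. A spring pushes it down, 4 N at 0 to 8 N at the top. 10 mm thick, 150 mm from the pivot. Let go within 3 mm of a hole it snaps in and centres the arm; further off it rests on the plate and drops in when nudged over the hole.
- ring_center (a point): Centre of the brass pull ring, 207 mm above the table with the pin down, straight above the pin and moving with it and the arm. The ring stands upright, rigid on the pin, its hole's axis along the arm: hole 58 mm diameter, outside 80 mm (83 mm over two side bosses), 13 mm thick along the arm. A finger slanting down through it, along the arm, has 50 mm free below this point (then the pin's bushing).
- ring_top (a point): Highest point of the ring's hole, 29 mm above its centre: the underside of the rim, where a fingertip hooks and lifts.
- ring_near: Face of the ring on the pivot's side (its origin lies on the pin axis 114 mm above the table). For the rule against pinching only.
- ring_far: Face of the ring on the far side. For the rule against pinching only.
- ring_left: Boss on the ring's outer edge, jig +y side. For the rule against pinching only.
- ring_right: Boss on the ring's outer edge, jig -y side. For the rule against pinching only.
- goblet_mid (a point): Middle (40 mm up) of the green stem glass, 79 mm tall, 54 mm diameter, loose; it stands on the cork pad on one side of the middle one: its y in the jig's frame, about +66 or -66 mm, tells to which side the arm goes. The arm's point passes 14 mm above it.
- tumbler_mid (a point): Middle (35 mm up) of the amber tumbler, 70 mm tall, 54 mm diameter, loose, on the pad on the other side.
- jacks: Steel jacks (glassmaker's shears-like tongs), 240 x 55 x 12 mm, lying on the table. Origin under the middle.
- paddle: Wooden paddle, 275 x 70 x 14 mm, lying on the table. Origin underneath where blade and handle meet.
- wax: Block of beeswax, 70 x 55 x 35 mm. Origin under the middle.
- tin: Open steel tin, 70 mm diameter, 80 mm tall. Origin under the middle.
- flute: Tall clear glass flute, 64 mm foot, 190 mm tall. Origin under the foot.
There are look-alikes about, which are no part of the job. Of the things shaped like the part that bears goblet_mid, the green glass one is meant. Of the things that look like the part that bears tumbler_mid, the larger one is meant.

How it is judged:
By the outcome, as a careful person would: the job done as asked, in the order asked, and still so for the second after the job is handed in, with the robot touching nothing.
It also fails if it takes over 42 s, if anything falls off the work surface, if the arm or the gripper's body presses on something with over 40 N, if the wrist force passes 120 N, or if a joint passes its speed limit or range.

ROBOT

A 6-joint arm with a two-finger parallel gripper is mounted at the origin on the work surface. World frame = base frame: x ahead of the robot, y to its left, z up, the work surface at z = 0. Lengths are in m, angles in degrees, forces in N, time in s.
With the tool pointing down it reaches from about 0.3 to 0.75 m from the base axis. Payload 8.5 kg.
Tool frame: the origin (TCP) lies between the finger pads; the fingertips stand env.finger_overhang ahead of it and the grasp point (between the pads) lies 2 mm behind it (env.finger_overhang is the distance from the TCP to the fingertips, in m); z points along the fingers, y is the line along which they close (so a half turn about z gives the same grasp; the last joint's range is limited). The gripper opens to 85 mm and grips with 20 to 120 N. Pads are 22 mm wide; open, the fingers measure 114 mm over their backs; the gripper's body (76 mm by 85 mm) begins 54 mm behind the grasp point. The pads swing forward as they close: fully open they stand 13 mm farther back than shut.
Start: joints at [64.956, 21.807, 74.336, -0, 83.858, -12.336], TCP at [0.121, 0.537, 0.248] pointing down, gripper open.
Joint ranges: [-178.18, 178.18], [-50.72, 133.34], [12.68, 142.11], [-81.47, 261.47], [9.98, 163.14], [-165.26, 165.26]. Speed limits (degrees/s): [136.94, 136.94, 180, 180, 180, 180].

INTERFACE

Orientations are given as a 3x3 rotation matrix whose columns are the frame's x, y, z axes.
In Python, from rig import env gives the robot as it stands. The module is installed in compiled form; this text tells all that it offers.
- The arm moves only by the tool jog_arm, never from a script. Its arguments are lists of equal length, an entry for each row: "hand": the finger opening in m, from 0 to 0.0854; "travel": the shift along the world's x, y, z in m, a list of three; "yaw": the turn about the world's z in rad. A call has exactly 5 rows; each row shifts and turns the commanded pose from where the row before left it; what a row does not reach is not made up. A row lasts 1/8 s, in which the tool goes at most 62.5 mm and 10.7 degrees, less where a joint would pass 70% of its speed; a pose out of reach is approached as far as the arm can. A call is refused whole if a number of a shift passes 0.0625 or a number of a turn 0.188, either way. A call with a gripper value outside its range is refused whole. The fingers move at their own pace and stop on an object; "grip_force" is the grip in N (left out, the last holds). Time passes only in rows, so rows that do not move let the fingers close, or fill a call up. It gives the time, the measured TCP pose, the force, the opening and the grip force at its end, in the units of the state.
- env.observe(): the state, without advancing time (a new reading comes with each control period).
- env.get_image(name): name is "scene" or "top" or "wrist"; returns the picture (384x512x3 uint8, red, green, blue); there is no depth.
- env.calibration(name): a dict with "fx", "fy", "cx", "cy" (pixels), "position" and "rotation" of the camera in the world; the wrist camera has in their place "hand_eye" (4x4, takes a point from camera to tool coordinates, whose origin is the TCP and whose axes are the flange's). Camera axes: x right, y down, z forward; pixel columns grow to the right and rows downward; lengths in m; the calibration is good to about 2 mm. A picture is of the moment at which its call begins: read the wrist's pose just before it. calibration takes no time and is no camera call.
- env.close_job(): hands the job in; it is judged then, once.
The state is a dict: "time_s": time; "q": joint angles; "qvel": joint speeds; "joint_efforts": joint torques, N m; "position": TCP position; "tool_rot": TCP orientation; "ft_force": force on the tool from outside, world axes, zero at the start; "wrist_torque": the same for the moment, N m; "grip_width": finger opening in m; "gripper_force": force on a finger pad.
Only numpy, scipy, OpenCV 4.12 (cv2) and the standard library are available. Lean on these libraries where they do the work, as an engineer would, in place of code of your own. Each camera call takes 0.05 s, during which the arm holds its last target. There are 200 camera calls.

## Working session

There is one attempt and no reset: what is moved stays moved. The work goes in short steps, Python scripts to look and compute and a tool call to move; the robot and the scene stay as the last step left them, time stands still between calls to the robot, and variables do not carry over. Pictures are saved under pics/ and viewed, at most 13 in all, crops included, and the job is handed in when it is done.

Besides the shell and the picture viewer there is one more tool, called after "Emit:" as name([rows], argument=value, ...), one row to a line, values as JSON. jog_arm: Moves the arm, as the interface text tells. Its arguments: {"type":"object","properties":{"hand":{"type":"array"},"travel":{"type":"array"},"yaw":{"type":"array"},"grip_force":{"type":"number"}},"required":["hand","travel","yaw"]}

```bash
mkdir -p pics
python3 - <<'E'
from rig import env
import cv2
s=env.observe();print(s['time_s'],s['position'],s['tool_rot'],s['grip_width'],env.finger_overhang,s['ft_force'])
for n in('scene','top'):
    im=env.get_image(n);cv2.imwrite(f'pics/{n}0.png',im[:,:,::-1]);c=env.calibration(n);print(n,c)
print(env.calibration('wrist'))
E
```

```text
0.0 [0.12085783 0.53624401 0.24769764] [[-9.75503696e-01  2.19982069e-01 -6.55185898e-04]
 [ 2.19982797e-01  9.75502742e-01 -1.40359657e-03]
 [ 3.30369561e-04 -1.51334327e-03 -9.99998800e-01]] 0.08518494822357503 0.017 [-0.49062457 -0.48290033  0.21294409]
scene {'fx': 352.1698873583972, 'fy': 352.1698873583972, 'cx': 256.50754366850737, 'cy': 190.56626636009145, 'position': array([1.33717364, 0.03559272, 0.86892216]), 'rotation': array([[-0.0192548 ,  0.65814388, -0.75264593],
       [ 0.99966397,  0.02573978, -0.00306632],
       [ 0.01735486, -0.75245206, -0.65841834]])}
top {'fx': 446.7988066739937, 'fy': 446.7988066739937, 'cx': 261.1542001171873, 'cy': 195.006660638593, 'position': array([0.37595762, 0.02514911, 1.64468169]), 'rotation': array([[ 0.01615024, -0.99286112,  0.11817768],
       [-0.99977906, -0.01762588, -0.01145206],
       [ 0.01345329, -0.11796662, -0.99292643]])}
{'fx': 311.128637652523, 'fy': 311.128637652523, 'cx': 254.68574560479792, 'cy': 184.58374927189925, 'hand_eye': array([[ 5.70392016e-05, -9.49836170e-01, -3.12747897e-01,
         8.00629022e-02],
       [ 9.99999769e-01, -1.57790598e-04,  6.61601271e-04,
        -7.65215707e-04],
       [-6.77761495e-04, -3.12747862e-01,  9.49835941e-01,
        -1.26458925e-01],
       [ 0.00000000e+00,  0.00000000e+00,  0.00000000e+00,
         1.00000000e+00]])}
```

View pics/scene0.png

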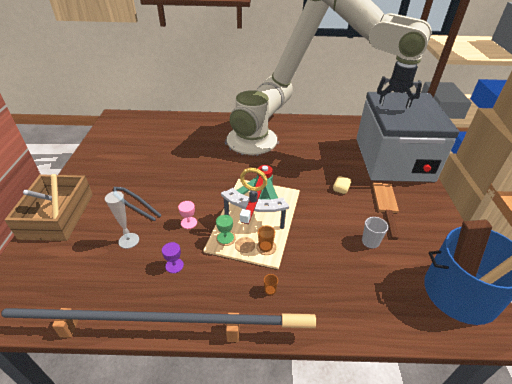

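View pics/top0.png

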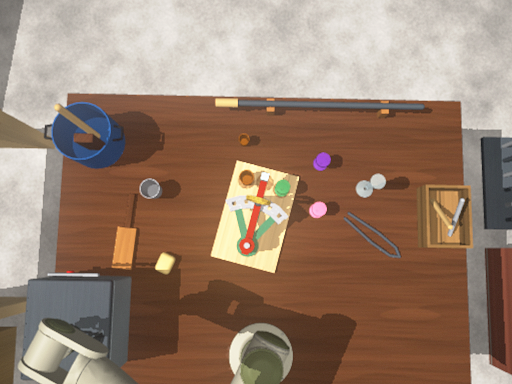

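```bash
cat > h.py <<'E'
from rig import env
import cv2,numpy as np
def plane(n,uv,z,pose=None):
    c=env.calibration(n)
    if n=='wrist':
        p,R=pose;H=c['hand_eye'];P=p+R@H[:3,3];R=R@H[:3,:3]
    else: P,R=c['position'],c['rotation']
    d=R@np.array([(uv[0]-c['cx'])/c['fx'],(uv[1]-c['cy'])/c['fy'],1])
    return P+d*(z-P[2])/d[2]
def blobs(im,lo,hi,minA=15):
    h=cv2.cvtColor(im,cv2.COLOR_RGB2HSV);m=cv2.inRange(h,lo,hi)
    n,l,s,c=cv2.connectedComponentsWithStats(m)
    return m,[(s[i],c[i]) for i in range(1,n) if s[i,4]>=minA]
E
python3 - <<'E'
from h import *
top=cv2.imread('pics/top0.png')[:,:,::-1].copy()
for nm,lo,hi in(('red',(0,200,120),(4,255,255)),('red2',(174,150,100),(180,255,255)),('green',(60,80,60),(85,255,255)),('brass',(18,140,120),(28,255,255))):
    m,b=blobs(top,lo,hi)
    for s,c in b: print(nm,s,c.round(1))
hub=plane('top',(247,246),.142);blk=plane('top',(264,177),.156)
print(hub,blk,np.linalg.norm((blk-hub)[:2]),np.degrees(np.arctan2(*(blk-hub)[1::-1])))
cr=np.hstack([cv2.resize(top[150:270,205:305],None,fx=4,fy=4,interpolation=2),
 cv2.resize(cv2.imread('pics/scene0.png')[150:270,205:305,::-1],None,fx=4,fy=4,interpolation=2)])
cv2.imwrite('pics/crop.png',cr[:,:,::-1])
E
```

```text
green [275 180  14  16 162] [281.8 187.1]
green [236 210  10  43 118] [240.1 225.3]
green [256 217  18  22 113] [264.5 226.4]
brass [247 196  23   9 113] [258.2 199.8]
[0.38245061 0.05232534 0.142     ] [ 0.61444876 -0.00062877  0.156     ] 0.2379648668783685 -12.85762184642941
```

View pics/crop.png

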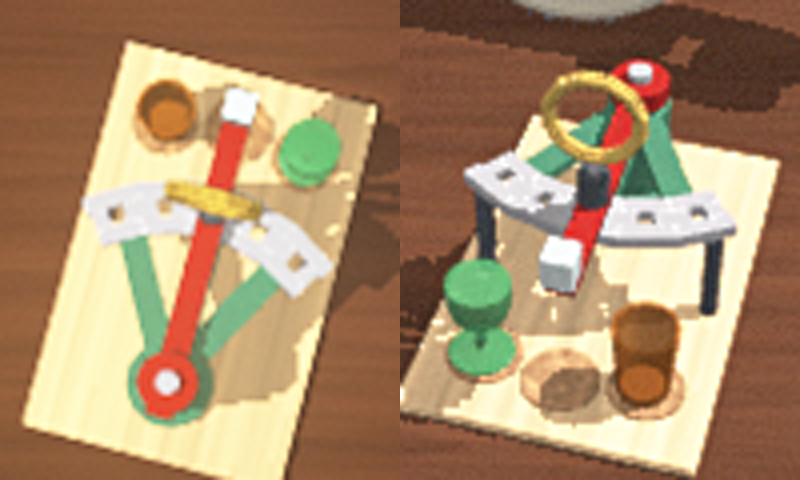

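Emit:
jog_arm([
  [0, -0.03, 0.06],
  [0.03, -0.06, 0.06],
  [0.04, -0.06, 0.06],
  [0.05, -0.06, 0.06],
  [0.05, -0.06, 0.06],
], hand=[0, 0, 0, 0, 0], yaw=[0, 0, 0, 0, 0], grip_force=20)

```text
time_s: 0.72
position: [0.2324, 0.3493, 0.4631]
tool_rot: [[-0.976, 0.22, -0.0], [0.22, 0.976, -0.0], [0.0, -0.0, -1.0]]
ft_force: [1.2, 1.0, 0.3]
grip_width: 0.0001
gripper_force: 0.0
```

Emit:
jog_arm([
  [0.03, -0.05, 0.02],
  [0.03, -0.05, 0.02],
  [0.03, -0.05, 0.02],
  [0.03, -0.05, 0.02],
  [0.03, -0.05, 0.02],
], hand=[0, 0, 0, 0, 0], yaw=[-0.15, -0.15, -0.15, 0, 0])

```text
time_s: 1.35
position: [0.3824, 0.0989, 0.5626]
tool_rot: [[-0.783, 0.623, -0.0], [0.623, 0.783, 0.0], [0.0, -0.0, -1.0]]
ft_force: [0.7, 0.5, 0.3]
grip_width: 0.0002
gripper_force: 0.0
```

Emit:
jog_arm([
  [0.0, -0.04, 0.045],
  [0, -0.02, 0.06],
  [0, 0, 0.06],
  [0, 0, 0.06],
  [0, 0, 0.06],
], hand=[0, 0, 0, 0, 0], yaw=[0, 0, 0, 0, 0])

```text
time_s: 1.98
position: [0.3273, 0.0373, 0.713]
tool_rot: [[-0.782, 0.621, 0.043], [0.622, 0.783, 0.003], [-0.032, 0.029, -0.999]]
ft_force: [0.1, -0.4, 0.2]
grip_width: 0.0004
gripper_force: 0.0
```

```bash
python3 -c "
from rig import env
s=env.observe();print(s['time_s'],s['q'],s['position'],s['tool_rot'])"
```

```text
1.975 [-15.03599267   8.10665267  12.67775172   2.08325182 156.85495366
 -64.64927971] [0.32725161 0.03731645 0.71298012] [[-0.78241506  0.62125357  0.04325133]
 [ 0.62194002  0.78305844  0.00317661]
 [-0.03189483  0.02938516 -0.99905917]]
```

Emit:
jog_arm([
  [0.06, 0, 0],
  [0.06, 0, 0],
  [0.06, 0, 0],
  [0.06, 0, 0],
  [0.06, 0, 0],
], hand=[0, 0, 0, 0, 0], yaw=[0, 0, 0, 0, 0])

```text
time_s: 2.6
position: [0.556, 0.0321, 0.5942]
tool_rot: [[-0.78, 0.619, 0.098], [0.622, 0.783, 0.008], [-0.072, 0.067, -0.995]]
ft_force: [-0.2, 0.2, -0.3]
grip_width: -0.0001
gripper_force: 0.0
```

```bash
python3 -c "
from rig import env
s=env.observe();print(s['time_s'],s['q'],s['position'],s['tool_rot'])"
```

```text
2.6 [ -9.4691378   24.78637725  12.67928678   1.98139704 137.06684878
 -59.49361245] [0.55601047 0.03212889 0.59415742] [[-0.77953641  0.61871583  0.09753825]
 [ 0.62224597  0.78278482  0.00760761]
 [-0.07164451  0.06662319 -0.9952027 ]]
```

Emit:
jog_arm([
  [0.035, 0, 0.05],
  [0.035, 0, 0.05],
  [0.035, 0, 0.05],
  [0.035, 0, 0.05],
  [0.035, 0, 0.05],
], hand=[0, 0, 0, 0, 0], yaw=[0.15, 0.15, 0.15, 0, 0])

```text
time_s: 3.22
position: [0.5627, 0.027, 0.6153]
tool_rot: [[-0.953, 0.213, 0.214], [0.232, 0.97, 0.068], [-0.193, 0.115, -0.974]]
ft_force: [0.0, -0.3, 0.3]
grip_width: -0.0001
gripper_force: 0.0
```

```bash
python3 -c "
from rig import env
s=env.observe();print(s['time_s'],s['q'],s['position'],s['tool_rot'])"
```

```text
3.225 [-12.09533345  22.96665832  12.68692423   8.73039333 132.71415668
 -82.49869777] [0.56272252 0.02700876 0.6152657 ] [[-0.95342622  0.21280492  0.21375805]
 [ 0.23188279  0.97034662  0.06824815]
 [-0.19289586  0.11463639 -0.97449971]]
```

Emit:
jog_arm([
  [0.035, 0, 0.05],
  [0.035, 0, 0.05],
  [0.035, 0, 0.05],
  [0.035, 0, 0.05],
  [0.035, 0, 0.05],
], hand=[0, 0, 0, 0, 0], yaw=[0, 0, 0, 0, 0])

```text
time_s: 3.85
position: [0.5805, 0.0246, 0.6354]
tool_rot: [[-0.916, 0.198, 0.349], [0.24, 0.968, 0.079], [-0.322, 0.156, -0.934]]
ft_force: [0.1, -0.5, 0.6]
grip_width: 0.0
gripper_force: 0.0
```

Emit:
jog_arm([
  [0.035, 0, 0.05],
  [0.035, 0, 0.05],
  [0.035, 0, 0.05],
  [0.035, 0, 0.05],
  [0.035, 0, 0.05],
], hand=[0, 0, 0, 0, 0], yaw=[0, 0, 0, 0, 0])

```text
time_s: 4.47
position: [0.6041, 0.0235, 0.6583]
tool_rot: [[-0.853, 0.178, 0.491], [0.252, 0.964, 0.088], [-0.457, 0.199, -0.867]]
ft_force: [-0.9, 0.3, 0.2]
grip_width: -0.0003
gripper_force: 0.0
```

Emit:
jog_arm([
  [0.035, 0, 0.05],
  [0.035, 0, 0.05],
  [0.035, 0, 0.05],
  [0.035, 0, 0.05],
  [0.035, 0, 0.05],
], hand=[0, 0, 0, 0, 0], yaw=[0, 0, 0, 0, 0])

```text
time_s: 5.1
position: [0.6324, 0.0232, 0.6837]
tool_rot: [[-0.765, 0.151, 0.627], [0.267, 0.959, 0.094], [-0.587, 0.239, -0.774]]
ft_force: [0.3, -0.2, 0.9]
grip_width: -0.0
gripper_force: 0.0
```

```bash
python3 -c "
from rig import env
s=env.observe();print(s['time_s'],s['q'],s['position'],s['tool_rot'])"
```

```text
5.1 [-14.06491807  20.54656893  12.73980323  14.95215334 109.00097502
 -80.72021898] [0.63240411 0.02317825 0.6837205 ] [[-0.76453106  0.15083538  0.62669047]
 [ 0.26668242  0.95914158  0.09448765]
 [-0.58683281  0.23936607 -0.77351867]]
```

Emit:
jog_arm([
  [0.035, 0, 0.05],
  [0.035, 0, 0.05],
  [0.035, 0, 0.05],
  [0.035, 0, 0.05],
  [0.035, 0, 0.05],
], hand=[0, 0, 0, 0, 0], yaw=[0, 0, 0, 0, 0])

```text
time_s: 5.72
position: [0.663, 0.0232, 0.7118]
tool_rot: [[-0.651, 0.116, 0.75], [0.282, 0.954, 0.098], [-0.704, 0.276, -0.654]]
ft_force: [-0.1, 0.5, 0.4]
grip_width: 0.0001
gripper_force: 0.0
```

Emit:
jog_arm([
  [0.035, 0, 0.05],
  [0.035, 0, 0.05],
  [0.035, 0, 0.05],
  [-0.05, 0, -0.03],
  [-0.05, 0, -0.03],
], hand=[0, 0, 0, 0, 0], yaw=[0, 0, 0, 0, 0])

```text
time_s: 6.35
position: [0.594, 0.0226, 0.677]
tool_rot: [[-0.575, 0.091, 0.813], [0.292, 0.951, 0.1], [-0.765, 0.295, -0.573]]
ft_force: [0.5, 0.4, 2.1]
grip_width: 0.0001
gripper_force: 0.0
```

Emit:
jog_arm([
  [-0.04, 0, -0.04],
  [-0.04, 0, -0.04],
  [-0.04, 0, -0.04],
  [-0.04, 0, -0.04],
  [0, 0, 0],
], hand=[0, 0, 0, 0, 0], yaw=[-0.1, -0.1, -0.1, -0.07, 0])

```text
time_s: 6.98
position: [0.4314, 0.024, 0.5151]
tool_rot: [[-0.435, 0.429, 0.792], [0.48, 0.854, -0.199], [-0.762, 0.293, -0.578]]
ft_force: [0.2, 0.3, 1.3]
grip_width: -0.0001
gripper_force: 0.0
```

```bash
python3 -c "
from h import *
s=env.observe();print(s['time_s'],s['q'],s['position'],s['tool_rot'],s['ft_force'])
cv2.imwrite('pics/s1.png',env.get_image('scene')[:,:,::-1]);cv2.imwrite('pics/w1.png',env.get_image('wrist')[:,:,::-1])
a=np.hstack([cv2.imread('pics/s1.png'),cv2.imread('pics/w1.png')]);cv2.imwrite('pics/sw1.png',cv2.resize(a,(800,300)))"
```

```text
6.975 [-11.23610906 -15.46415603  88.12771901  -2.97698438  52.68858545
 -65.46563439] [0.43136286 0.02397315 0.51505989] [[-0.43496436  0.42912764  0.79161574]
 [ 0.47999491  0.8543149  -0.19937636]
 [-0.76184703  0.29324992 -0.57757562]] [0.15967303 0.26136784 1.28991689]
```

View pics/sw1.png

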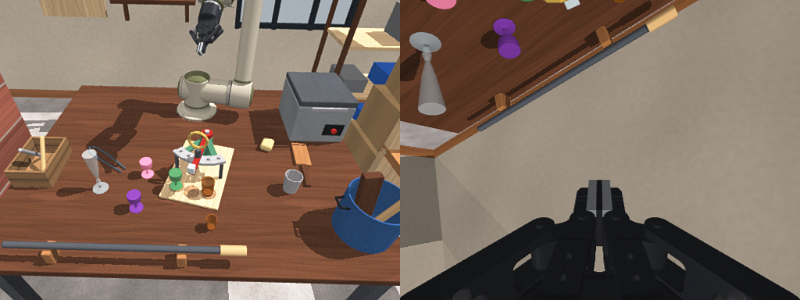

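Run:
```python
from h import *
P=[];D=[]
for n,uv in(('top',(258.2,199.8)),('scene',(253.5,179.3))):
    p=env.calibration(n)['position'];q=plane(n,uv,.207);d=q-p;P.append(p);D.append(d/np.linalg.norm(d));print(n,q,plane(n,uv,.23))
A=sum(np.eye(3)-np.outer(d,d) for d in D);b=sum((np.eye(3)-np.outer(d,d))@p for p,d in zip(P,D));print(np.linalg.solve(A,b))
g=plane('top',(281.8,187.1),.06);print('goblet',g)
```

```text
top [0.53128068 0.01787497 0.207     ] [0.52879583 0.01799135 0.23      ]
scene [0.53019983 0.02262861 0.207     ] [0.55823998 0.02307908 0.23      ]
[0.53116791 0.02026139 0.20778756]
goblet [ 0.59439387 -0.06661138  0.06      ]
```

Emit:
jog_arm([
  [0.007, 0.002, -0.05],
  [0.007, 0.002, -0.055],
  [0.007, 0.003, -0.055],
  [0.007, 0.003, -0.055],
  [0.004, 0.002, -0.044],
], hand=[0, 0, 0, 0, 0], yaw=[0, 0, 0, 0, 0])

```text
time_s: 7.7
position: [0.4661, 0.0339, 0.2826]
tool_rot: [[-0.429, 0.444, 0.787], [0.481, 0.849, -0.217], [-0.764, 0.286, -0.578]]
ft_force: [0.4, 0.1, 0.8]
grip_width: 0.0001
gripper_force: 0.0
```

```bash
python3 -c "
from h import *
s=env.observe();print(s['time_s'],s['q'],s['position'],s['tool_rot'],s['ft_force'])
a=env.get_image('scene')[100:260,170:330,::-1];b=env.get_image('wrist')[:,:,::-1]
cv2.imwrite('pics/sw2.png',np.hstack([cv2.resize(a,(384,384),interpolation=2),cv2.resize(b,(416,384))]))"
```

```text
7.7 [ -6.6417249   -0.62500359 116.45463776 -36.36367246  12.09440946
 -28.66571893] [0.46605934 0.0339463  0.28263297] [[-0.42891113  0.44378764  0.78682131]
 [ 0.48130453  0.84934854 -0.21668644]
 [-0.76444829  0.28576143 -0.57789204]] [0.42931211 0.08868045 0.83487108]
```

View pics/sw2.png

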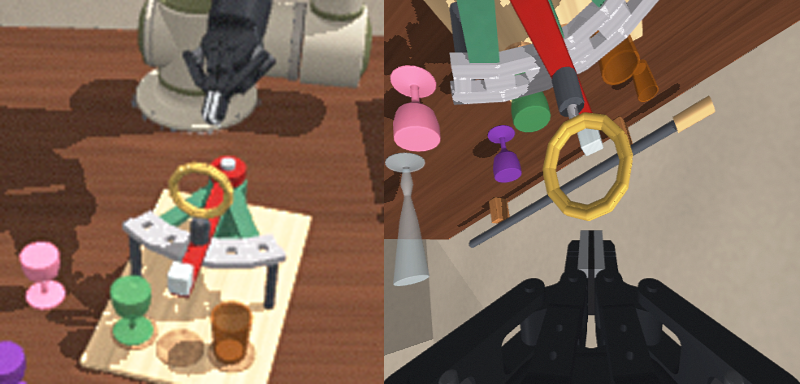

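```bash
cat > kin.py <<'E'
from h import *
from scipy.optimize import least_squares
from scipy.spatial.transform import Rotation as R
D=[([64.956,21.807,74.336,0,83.858,-12.336],[.12085783,.53624401,.24769764]),
([-15.036,8.1067,12.6778,2.0833,156.855,-64.649],[.32725,.037316,.71298]),
([-9.469,24.786,12.679,1.981,137.067,-59.494],[.55601,.032129,.594157]),
([-12.095,22.967,12.687,8.730,132.714,-82.499],[.56272,.027009,.615266]),
([-14.065,20.547,12.740,14.952,109.001,-80.720],[.632404,.023178,.68372]),
([-11.236,-15.464,88.128,-2.977,52.689,-65.466],[.431363,.023973,.51506]),
([-6.6417,-.625,116.4546,-36.3637,12.0944,-28.6657],[.46606,.033946,.282633])]
Z=np.array([0,0,1.])
def fk(q,k):
    h,o,a,c,b,L,e=k
    A=R.from_euler('ZYYZYZ',q,degrees=True)
    R1=R.from_euler('Z',q[0],degrees=True);R2=R1*R.from_euler('Y',q[1],degrees=True);R3=R2*R.from_euler('Y',q[2],degrees=True)
    R5=R3*R.from_euler('ZY',q[3:5],degrees=True)
    p=h*Z+R1.apply([o,0,0])+R2.apply([0,0,a])+R3.apply([c,0,b])+R5.apply([e,0,L])
    return p,R5.as_matrix()[:,2],R5*R.from_euler('Z',q[5],degrees=True)
r=least_squares(lambda k:np.concatenate([fk(q,k)[0]-p for q,p in D]),[.3,0,.4,0,.4,.2,0])
K=r.x
def ik(p,Rt,q0):
    lo=np.array([-178,-50,12.7,-81,10,-165]);hi=np.array([178,133,142,261,163,165])
    f=lambda q:np.concatenate([(fk(q,K)[0]-p)*5,(fk(q,K)[2].inv()*Rt*OFF).as_rotvec()])
    s=least_squares(f,np.clip(q0,lo+.1,hi-.1),bounds=(lo,hi),x_scale=20);return s.x,np.linalg.norm(s.fun)
E
python3 - <<'E'
from kin import *
import kin
print(K.round(4),abs(r.fun).max())
s=env.observe();T=R.from_matrix(s['tool_rot']);F=fk(s['q'],K)[2];print((F.inv()*T).as_matrix().round(3))
kin.OFF=(F.inv()*T).inv()
ring=np.array([.531,.019,.207]);piv=np.array([.385,.054])
for extra in(0,8,15):
  ax=np.cross(Z,T.as_matrix()[:,2]);ax/=np.linalg.norm(ax)
  T2=R.from_rotvec(ax*np.radians(extra))*T   # + => steeper
  z=T2.as_matrix()[:,2]
  for lab,dphi,dz,back in(('pre',0,0,.09),('mid',0,0,.045),('in',0,0,0),('lift',0,.04,0),('swing',-16,.04,0),('swingD',-16,0,0),('out',-16,0,.09)):
    Y=R.from_euler('Z',dphi,degrees=True);zz=Y.apply(z);u=zz*[1,1,0];u/=np.linalg.norm(u)
    c=np.r_[piv,0]+Y.apply(ring-np.r_[piv,0])
    tip=c+zz*(.018/np.linalg.norm(zz[:2]));p=tip-.017*zz-back*zz+dz*Z
    best=min((ik(p,Y*T2,q0) for q0 in(s['q'],[-5,10,100,0,30,-60],[-5,10,100,60,30,-90],[-5,10,100,180,20,120])),key=lambda x:x[1])
    print(extra,lab,p.round(3),best[0].round(1),round(best[1],4))
E
```

```text
Traceback (most recent call last):
  File "kin.py", line 19, in <module>
    r=least_squares(lambda k:np.concatenate([fk(q,k)[0]-p for q,p in D]),[.3,0,.4,0,.4,.2,0])
  File "kin.py", line 19, in <lambda>
    r=least_squares(lambda k:np.concatenate([fk(q,k)[0]-p for q,p in D]),[.3,0,.4,0,.4,.2,0])
                                             ~~^^^^^
  File "kin.py", line 14, in fk
    A=R.from_euler('ZYYZYZ',q,degrees=True)
  File "scipy/spatial/transform/_rotation.pyx", line 1413, in scipy.spatial.transform._rotation.Rotation.from_euler
ValueError: Expected axis specification to be a non-empty string of upto 3 characters, got ZYYZYZ
```

```bash
sed -i "/ZYYZYZ/d" kin.py
cat > plan.py <<'E'
from kin import *
import kin
print(K.round(4),abs(r.fun).max())
s=env.observe();T=R.from_matrix(s['tool_rot']);F=fk(s['q'],K)[2];print((F.inv()*T).as_matrix().round(3))
kin.OFF=(F.inv()*T).inv()
ring=np.array([.531,.019,.207]);piv=np.array([.385,.054])
for extra in(0,8,15):
  ax=np.cross(Z,T.as_matrix()[:,2]);ax/=np.linalg.norm(ax)
  T2=R.from_rotvec(ax*np.radians(extra))*T   # + => steeper
  z=T2.as_matrix()[:,2]
  for lab,dphi,dz,back in(('pre',0,0,.09),('mid',0,0,.045),('in',0,0,0),('lift',0,.04,0),('swing',-16,.04,0),('swingD',-16,0,0),('out',-16,0,.09)):
    Y=R.from_euler('Z',dphi,degrees=True);zz=Y.apply(z);u=zz*[1,1,0];u/=np.linalg.norm(u)
    c=np.r_[piv,0]+Y.apply(ring-np.r_[piv,0])
    tip=c+zz*(.018/np.linalg.norm(zz[:2]));p=tip-.017*zz-back*zz+dz*Z
    best=min((ik(p,Y*T2,q0) for q0 in(s['q'],[-5,10,100,0,30,-60],[-5,10,100,60,30,-90],[-5,10,100,180,20,120])),key=lambda x:x[1])
    print(extra,lab,z[2].round(2),p.round(3),best[0].round(1),round(best[1],4))
E
python3 plan.py
```

```text
[ 0.1479 -0.0967  0.5011  0.1073  0.3694  0.266  -0.095 ] 0.11485622878758006
[[ 0. -1. -0.]
 [ 1.  0.  0.]
 [-0. -0.  1.]]
0 pre -0.58 [0.464 0.037 0.256] [ 3.900e+00  3.600e+00  1.138e+02 -5.960e+01  1.820e+01  1.000e-01] 0.0
0 mid -0.58 [0.5   0.028 0.23 ] [  0.3   9.6 110.8 -65.6  14.1   4.6] 0.0
0 in -0.58 [0.535 0.018 0.204] [ -2.2  15.4 107.  -71.5  11.3   9.3] 0.0
0 lift -0.58 [0.535 0.018 0.244] [ -0.5  12.1 106.5 -58.5  14.3  -3.1] 0.0
0 swing -0.58 [ 0.519 -0.022  0.244] [  3.2  10.  105.4 -63.3  31.3  11.7] 0.0
0 swingD -0.58 [ 0.519 -0.022  0.204] [  2.1  13.3 106.9 -70.9  28.5  19.8] 0.0
0 out -0.58 [0.457 0.016 0.256] [ 13.2   2.8 110.6 -62.4  40.3  15.7] 0.0
8 pre -0.69 [0.473 0.035 0.263] [  6.8   3.4 110.2 -37.7  26.8 -19.4] 0.0
8 mid -0.69 [0.505 0.026 0.233] [  3.6   9.5 108.9 -40.6  21.4 -17.6] 0.0
8 in -0.69 [0.536 0.018 0.202] [  0.9  15.4 106.7 -44.3  17.  -15.2] 0.0
8 lift -0.69 [0.536 0.018 0.242] [  2.7  11.9 104.7 -36.7  22.3 -22.3] 0.0
8 swing -0.69 [ 0.52  -0.023  0.242] [  3.5  10.1 103.2 -46.6  34.9  -3.1] 0.0
8 swingD -0.69 [ 0.52  -0.023  0.202] [  2.1  13.4 105.4 -52.5  30.5   3.2] 0.0
8 out -0.69 [0.465 0.011 0.263] [ 11.4   2.7 107.  -46.8  42.8   0.9] 0.0
15 pre -0.77 [0.482 0.032 0.268] [  7.9   3.8 105.3 -25.4  36.2 -30.2] 0.0
15 mid -0.77 [0.51  0.025 0.233] [  5.4   9.5 105.1 -26.8  30.4 -29.7] 0.0
15 in -0.77 [0.538 0.017 0.198] [  3.2  15.2 104.1 -28.6  25.3 -28.7] 0.0
15 lift -0.77 [0.538 0.017 0.238] [  4.3  11.8 101.3 -24.7  31.2 -32.7] 0.0
15 swing -0.77 [ 0.522 -0.024  0.238] [  3.6  10.5 100.4 -34.6  40.3 -13.5] 0.0
15 swingD -0.77 [ 0.522 -0.024  0.198] [  2.5  13.6 103.1 -38.5  35.   -9.1] 0.0
15 out -0.77 [0.473 0.006 0.268] [ 10.    3.4 102.9 -35.   47.5 -10.1] 0.0
```

```bash
sed -i 's/h,o,a,c,b,L,e=k/h,o,a,c,b,L,e,y1,y5=k/; s/R1.apply(\[o,0,0\])/R1.apply([o,y1,0])/; s/R5.apply(\[e,0,L\])/R5.apply([e,y5,L])/; s/\[.3,0,.4,0,.4,.2,0\]/[.3,0,.4,0,.4,.2,0,.05,.05]/' kin.py; python3 plan.py
```

```text
[ 1.303e-01 -7.000e-04  5.369e-01  1.033e-01  3.511e-01  2.407e-01
 -2.000e-04  1.180e-01 -6.000e-04] 0.00015209292130511504
[[ 0. -1. -0.]
 [ 1.  0.  0.]
 [-0. -0.  1.]]
0 pre -0.58 [0.464 0.037 0.256] [ -5.3   2.2 119.2 -62.3  10.   -1.7] 0.0127
0 mid -0.58 [0.5   0.028 0.23 ] [ -5.5   9.  118.1 259.9  10.   36.4] 0.0324
0 in -0.58 [0.535 0.018 0.204] [ -7.5  14.9 116.8 225.8  10.   69.5] 0.0208
0 lift -0.58 [0.535 0.018 0.244] [ -6.6  10.1 111.6 -60.8  10.   -3.9] 0.0339
0 swing -0.58 [ 0.519 -0.022  0.244] [ -6.2  10.7 111.7 -75.2  21.1  19.8] 0.0
0 swingD -0.58 [ 0.519 -0.022  0.204] [ -6.4  15.2 115.6 261.   20.4  45. ] 0.0089
0 out -0.58 [0.457 0.016 0.256] [ 1.000e-01  4.600e+00  1.167e+02 -7.290e+01  2.660e+01  2.100e+01] 0.0
8 pre -0.69 [0.473 0.035 0.263] [ -6.9   1.7 112.7 -18.2  20.2 -46.5] 0.0
8 mid -0.69 [0.505 0.026 0.233] [ -7.8   7.6 112.4 -22.7  14.6 -42.3] 0.0
8 in -0.69 [0.536 0.018 0.202] [ -8.5  13.6 111.4 -30.8  10.  -34.4] 0.0012
8 lift -0.69 [0.536 0.018 0.242] [ -8.5   9.7 107.7 -17.7  16.9 -47.8] 0.0
8 swing -0.69 [ 0.52  -0.023  0.242] [ -7.7  10.1 107.2 -43.9  25.  -11.7] 0.0
8 swingD -0.69 [ 0.52  -0.023  0.202] [ -7.7  13.9 110.9 -58.   20.2   3.6] 0.0
8 out -0.69 [0.465 0.011 0.263] [ -2.8   3.4 110.8 -43.9  30.2  -9.3] 0.0
15 pre -0.77 [0.482 0.032 0.268] [ -7.7   2.7 106.8  -9.5  31.5 -55.5] 0.0
15 mid -0.77 [0.51  0.025 0.233] [ -8.3   8.1 107.3 -10.5  25.5 -54.6] 0.0
15 in -0.77 [0.538 0.017 0.198] [ -8.9  13.8 107.  -12.2  20.1 -53. ] 0.0
15 lift -0.77 [0.538 0.017 0.238] [ -8.9  10.3 103.3  -9.2  27.2 -56.3] 0.0
15 swing -0.77 [ 0.522 -0.024  0.238] [ -9.1  10.4 103.2 -27.4  31.8 -28.2] 0.0
15 swingD -0.77 [ 0.522 -0.024  0.198] [ -9.1  13.8 107.  -34.1  25.6 -20.6] 0.0
15 out -0.77 [0.473 0.006 0.268] [ -5.3   3.8 105.6 -27.7  37.3 -26.2] 0.0
```

Emit:
jog_arm([
  [-0.01, 0, -0.015],
  [0, 0, -0.02],
  [0, 0, -0.02],
  [0, 0, -0.02],
  [0, 0, 0],
], hand=[0, 0, 0, 0, 0], yaw=[0, 0, 0, 0, 0])

```text
time_s: 8.43
position: [0.4573, 0.0413, 0.2378]
tool_rot: [[-0.434, 0.462, 0.773], [0.483, 0.844, -0.232], [-0.76, 0.273, -0.59]]
ft_force: [0.2, 0.9, 0.9]
grip_width: 0.0002
gripper_force: 0.0
```

```bash
python3 -c "
from rig import env
s=env.observe();print(s['time_s'],s['q'],s['position'],s['tool_rot'])"
```

```text
8.425 [ -4.36487845   3.81690938 121.37735543 -81.03114681  10.07080466
  18.00946203] [0.45726258 0.04127761 0.23781859] [[-0.43434677  0.46162096  0.77346556]
 [ 0.48340713  0.84401977 -0.23226747]
 [-0.76003975  0.27301414 -0.58974813]]
```

Emit:
jog_arm([
  [0, 0, 0],
  [0, 0, 0],
  [0, 0, 0],
  [0, 0, 0],
  [0, 0, 0],
], hand=[0, 0, 0, 0, 0], yaw=[0.05, 0.05, 0.05, 0.05, 0.05])

```text
time_s: 9.05
position: [0.4555, 0.1029, 0.2393]
tool_rot: [[-0.515, 0.306, 0.801], [0.356, 0.926, -0.126], [-0.78, 0.22, -0.586]]
ft_force: [0.3, -0.3, 0.3]
grip_width: -0.0001
gripper_force: 0.0
```

```bash
python3 -c "
from rig import env
s=env.observe();print(s['time_s'],s['q'],s['position'],s['tool_rot'])"
```

```text
9.05 [  3.35786411   4.45279834 120.50304369 -81.39275759  10.03860571
  14.2861294 ] [0.45545403 0.10290382 0.23934569] [[-0.51460494  0.30634267  0.80083452]
 [ 0.35575129  0.92609459 -0.12565757]
 [-0.78014279  0.22023391 -0.58555465]]
```

Emit:
jog_arm([
  [0, -0.05, 0],
  [0, -0.05, 0],
  [0, -0.05, 0],
  [0, -0.05, 0],
  [0, 0, 0],
], hand=[0, 0, 0, 0, 0], yaw=[0, 0, 0, 0, 0])

```text
time_s: 9.68
position: [0.4637, 0.0074, 0.2448]
tool_rot: [[-0.477, 0.434, 0.765], [0.348, 0.892, -0.289], [-0.807, 0.129, -0.576]]
ft_force: [-0.3, 0.1, -0.4]
grip_width: -0.0001
gripper_force: 0.0
```

```bash
python3 -c "
from rig import env
s=env.observe();print(s['time_s'],s['q'],s['position'],s['tool_rot'])"
```

```text
9.675 [ -8.52062657   3.57850965 120.7093245  -81.40387385  10.04035844
   7.41337599] [0.46368508 0.00742161 0.24484005] [[-0.47673484  0.43384855  0.76452556]
 [ 0.34832316  0.89176115 -0.28884775]
 [-0.80709037  0.12859817 -0.57625311]]
```

```bash
cat > plan2.py <<'E'
from kin import *
import kin,sys
s=env.observe();T=R.from_matrix(s['tool_rot']);kin.OFF=(fk(s['q'],K)[2].inv()*T).inv()
ring=np.array([.531,.019,.207]);piv=np.array([.385,.054,0])
z0=T.as_matrix()[:,2];az0=np.degrees(np.arctan2(z0[1],z0[0]))
for az in eval(sys.argv[1]):
  for lab,dphi,dz,back in(('pre',0,0,.08),('in',0,0,0),('lift',0,.03,0),('swing',-16,.03,0),('swingD',-16,0,0),('out',-16,0,.08)):
    T2=R.from_euler('Z',az-az0,degrees=True)*T;z=T2.as_matrix()[:,2];zh=np.linalg.norm(z[:2])
    c=piv+R.from_euler('Z',dphi,degrees=True).apply(ring-piv)
    p=c+z*(.018/zh)-(.017+back)*z+dz*Z
    best=min((ik(p,T2,q0) for q0 in(s['q'],[-5,10,100,0,30,-60],[-5,10,100,-60,30,-90],[-5,40,60,0,140,120],[-5,40,60,0,140,-120],[-5,10,100,180,20,120])),key=lambda x:x[1])
    print(az,lab,p.round(3),best[0].round(1),round(best[1],4))
E
python3 plan2.py "(-25,-32,-40,167,155)"
```

```text
-25 pre [0.475 0.045 0.25 ] [  1.9   6.5 115.9 -75.5  22.5   9.7] 0.0
-25 in [0.535 0.017 0.204] [ -2.9  16.  114.  261.   18.1  31.6] 0.0034
-25 lift [0.535 0.017 0.234] [ -2.9  12.7 111.3 -79.9  18.2  11.6] 0.0
-25 swing [ 0.519 -0.022  0.234] [ -9.7  10.4 114.2 -81.   12.6   8.9] 0.0073
-25 swingD [ 0.519 -0.022  0.204] [ -9.7  14.  117.2 248.4  13.4  40.1] 0.0
-25 out [0.46  0.006 0.25 ] [ -6.    3.5 119.5 -76.7  15.9   6.5] 0.0
-32 pre [0.479 0.051 0.25 ] [  6.7   9.  112.7 -73.   32.3  14. ] 0.0
-32 in [0.534 0.017 0.204] [  0.5  16.9 110.3 -81.   26.2  19.9] 0.0291
-32 lift [0.534 0.017 0.234] [  0.5  14.2 109.  -76.5  26.8  14.2] 0.0
-32 swing [ 0.519 -0.022  0.234] [ -5.9  11.9 112.5 -80.3  21.4  14.4] 0.0
-32 swingD [ 0.519 -0.022  0.204] [ -6.1  15.4 115.5 261.   21.1  34.1] 0.011
-32 out [0.464 0.013 0.25 ] [ -0.2   6.  116.5 -75.4  26.4  12.4] 0.0
-40 pre [0.484 0.058 0.25 ] [ 11.   12.1 108.4 -69.6  42.7  17.6] 0.0
-40 in [0.534 0.016 0.204] [  3.7  19.1 108.3 -80.1  34.9  25.8] 0.0
-40 lift [0.534 0.016 0.234] [  3.7  16.1 105.9 -72.8  36.2  16.8] 0.0
-40 swing [ 0.519
[... 377 characters left out ...]
11.3  44.   52.6   2.  138.1 101.5] 0.0
167 swing [ 0.512 -0.019  0.234] [-14.7  42.7  55.5  -2.  136.6  96.6] 0.0
167 swingD [ 0.512 -0.019  0.204] [-14.7  44.2  57.6  -1.9 133.1  96.8] 0.0
167 out [ 0.575 -0.034  0.25 ] [-14.6  49.4  38.5  -2.3 146.9  96.2] 0.0
155 pre [ 0.587 -0.007  0.25 ] [-15.5  49.3  38.7  13.8 145.6 116.1] 0.0
155 in [0.527 0.021 0.204] [-14.6  44.4  57.1  11.5 132.3 112.9] 0.0
155 lift [0.527 0.021 0.234] [-14.6  42.9  55.   12.2 135.8 113.9] 0.0
155 swing [ 0.512 -0.018  0.234] [-18.   41.8  57.3   8.1 135.2 108.8] 0.0
155 swingD [ 0.512 -0.018  0.204] [-18.   43.3  59.4   7.6 131.7 108.2] 0.0
155 out [ 0.571 -0.046  0.25 ] [-18.6  48.1  41.3   9.1 144.9 110.2] 0.0
```

Run:
```python
from kin import *
import kin
s=env.observe();T=R.from_matrix(s['tool_rot']);kin.OFF=(fk(s['q'],K)[2].inv()*T).inv()
for x,zz in((.46,.42),(.52,.40)):
  q=np.array([-8,0,105,-30,20,-40.])
  for a in range(0,173,12):
    q0=q;q,e=ik(np.array([x,0,zz]),R.from_euler('Z',-a,degrees=True)*T,q)
    if a%24==0 or e>.01:print(x,a,q.round(1),round(e,4))
```

```text
0.46 0 [-10.2  -9.9  99.5 -14.3  36.9 -63.4] 0.0
0.46 24 [  3.7  -2.2  93.1 -47.1  56.5 -17.3] 0.0
0.46 48 [  9.4   6.7  83.6 -54.3  80.1   2.4] 0.0
0.46 72 [  9.4  15.2  72.7 -54.5 101.1  14.3] 0.0
0.46 96 [  6.   22.4  62.  -52.4 119.7  24.4] 0.0
0.46 120 [  0.7  27.9  53.  -47.5 136.2  36.1] 0.0
0.46 144 [ -5.8  31.1  47.5 -35.4 149.5  55. ] 0.0
0.46 168 [-12.9  31.5  46.8  -8.6 156.3  88.7] 0.0
0.52 0 [ -8.3  -2.1  96.3 -18.7  33.1 -57.9] 0.0
0.52 24 [  3.1   4.7  89.2 -48.4  54.  -15. ] 0.0
0.52 48 [  8.2  13.2  78.6 -54.4  78.2   3. ] 0.0
0.52 72 [  8.3  21.7  66.4 -54.6 100.2  13.8] 0.0
0.52 96 [  5.4  29.2  54.  -53.1 120.   22.9] 0.0
0.52 120 [  0.6  35.2  43.2 -49.5 137.8  33.4] 0.0
0.52 144 [ -5.3  38.8  36.4 -38.5 152.5  51.6] 0.0
0.52 168 [-11.8  39.3  35.4  -7.5 159.9  90.2] 0.0
```

Emit:
jog_arm([
  [0, 0, 0.04],
  [0, 0, 0.05],
  [0, 0, 0.05],
  [0, 0, 0.04],
  [0, 0, 0],
], hand=[0, 0, 0, 0, 0], yaw=[0, 0, 0, -0.1, -0.1])

```text
time_s: 10.3
position: [0.4651, -0.0014, 0.3711]
tool_rot: [[-0.372, 0.629, 0.683], [0.429, 0.769, -0.474], [-0.823, 0.117, -0.556]]
ft_force: [-0.4, -0.1, -1.0]
grip_width: 0.0
gripper_force: 0.0
```

```bash
python3 -c "
from rig import env
s=env.observe();print(s['time_s'],s['q'],s['position'],s['tool_rot'])"
```

```text
10.3 [ -0.93376208  -3.08460399 102.96306201 -47.15431976  39.13210477
 -21.57480368] [ 0.46514707 -0.00136525  0.37107565] [[-0.37192948  0.6287071   0.6829318 ]
 [ 0.42937002  0.76879515 -0.47391498]
 [-0.82298837  0.11696749 -0.55588556]]
```

Emit:
jog_arm([
  [0, 0, 0.01],
  [0, 0, 0.01],
  [0, 0, 0.01],
  [0, 0, 0],
  [0, 0, 0],
], hand=[0, 0, 0, 0, 0], yaw=[-0.18, -0.18, -0.18, -0.18, -0.18])

```text
time_s: 10.92
position: [0.4649, -0.0006, 0.3973]
tool_rot: [[0.102, 0.994, 0.05], [0.563, -0.016, -0.826], [-0.82, 0.112, -0.561]]
ft_force: [0.1, -0.1, -0.8]
grip_width: 0.0002
gripper_force: 0.0
```

Emit:
jog_arm([
  [0, 0, 0],
  [0, 0, 0],
  [0, 0, 0],
  [0, 0, 0],
  [0, 0, 0],
], hand=[0, 0, 0, 0, 0], yaw=[-0.18, -0.18, -0.18, -0.18, -0.18])

```text
time_s: 11.55
position: [0.4652, -0.0009, 0.397]
tool_rot: [[0.503, 0.605, -0.617], [0.27, -0.788, -0.553], [-0.821, 0.112, -0.56]]
ft_force: [-0.6, -0.6, -0.5]
grip_width: 0.0002
gripper_force: 0.0
```

Emit:
jog_arm([
  [0, 0, 0],
  [0, 0, 0],
  [0, 0, 0],
  [0, 0, 0],
  [0, 0, 0],
], hand=[0, 0, 0, 0, 0], yaw=[-0.18, -0.18, -0.18, -0.18, 0])

```text
time_s: 12.18
position: [0.4652, -0.0027, 0.3969]
tool_rot: [[0.557, -0.062, -0.828], [-0.127, -0.992, -0.012], [-0.821, 0.112, -0.56]]
ft_force: [-0.3, 0.1, 0.3]
grip_width: 0.0005
gripper_force: 0.0
```

```bash
python3 -c "
from h import *
s=env.observe();print(s['time_s'],s['q'],s['position'],s['tool_rot']);z=s['tool_rot'][:,2];print(np.degrees(np.arctan2(z[1],z[0])))"; python3 plan2.py "(170,160)"
```

```text
12.175 [-10.17785268  32.89185914  48.51570629 -20.05729741 152.58075709
  73.60077538] [ 0.46522088 -0.00273222  0.3969081 ] [[ 0.55705642 -0.06165613 -0.82818275]
 [-0.12727874 -0.9917971  -0.01177406]
 [-0.82066331  0.11196887 -0.56033446]]
-179.18549567067902
170 pre [0.592 0.008 0.249] [-10.5  52.   33.7  -0.8 150.2  96.8] 0.0
170 in [0.527 0.02  0.204] [-10.5  46.1  54.   -0.6 135.8  97. ] 0.0
170 lift [0.527 0.02  0.234] [-10.5  44.7  51.9  -0.7 139.4  97. ] 0.0
170 swing [ 0.512 -0.019  0.234] [-13.9  43.3  54.9  -4.8 137.6  92.1] 0.0
170 swingD [ 0.512 -0.019  0.204] [-13.9  44.8  56.9  -4.5 134.1  92.5] 0.0
170 out [ 0.577 -0.031  0.249] [-13.5  50.3  37.5  -5.5 148.   91.1] 0.0
160 pre [ 0.59  -0.002  0.249] [-13.8  50.8  36.4   9.7 148.3 109.5] 0.0
160 in [0.527 0.02  0.204] [-13.3  45.4  55.6   7.8 134.5 107.1] 0.0
160 lift [0.527 0.02  0.234] [-13.3  43.9  53.5   8.3 138.  107.8] 0.0
160 swing [ 0.512 -0.019  0.234] [-16.7  42.7  56.1   4.1 137.1 102.6] 0.0
160 swingD [ 0.512 -0.019  0.204] [-16.7  44.2  58.1   3.8 133.5 102.3] 0.0
160 out [ 0.574 -0.041  0.249] [-17.   49.4  39.3   4.6 147.1 103.4] 0.0
```

Emit:
jog_arm([
  [0.035, 0, -0.02],
  [0.035, 0, -0.02],
  [0.035, 0, -0.02],
  [0.01, 0, -0.045],
  [0.01, 0, -0.045],
], hand=[0, 0, 0, 0, 0], yaw=[-0.12, -0.12, -0.12, 0, 0])

```text
time_s: 12.8
position: [0.5903, -0.0008, 0.2456]
tool_rot: [[0.48, -0.402, -0.779], [-0.313, -0.909, 0.276], [-0.819, 0.111, -0.563]]
ft_force: [-0.7, -0.5, -0.0]
grip_width: 0.0001
gripper_force: 0.0
```

```bash
python3 -c "
from h import *
s=env.observe();print(s['time_s'],s['q'],s['position'],s['tool_rot'],s['ft_force'])
a=env.get_image('scene')[100:260,170:330,::-1];b=env.get_image('wrist')[:,:,::-1]
cv2.imwrite('pics/sw3.png',np.hstack([cv2.resize(a,(384,384),interpolation=2),cv2.resize(b,(416,384))]))"
```

```text
12.8 [-13.59505037  50.90652147  36.64436817   9.16664324 147.74479115
 108.84821266] [ 0.59029306 -0.00082899  0.24558405] [[ 0.48042928 -0.40221574 -0.77936526]
 [-0.31314093 -0.90873278  0.27594835]
 [-0.81922553  0.11147749 -0.56253205]] [-0.72360399 -0.54114237 -0.01905102]
```

View pics/sw3.png

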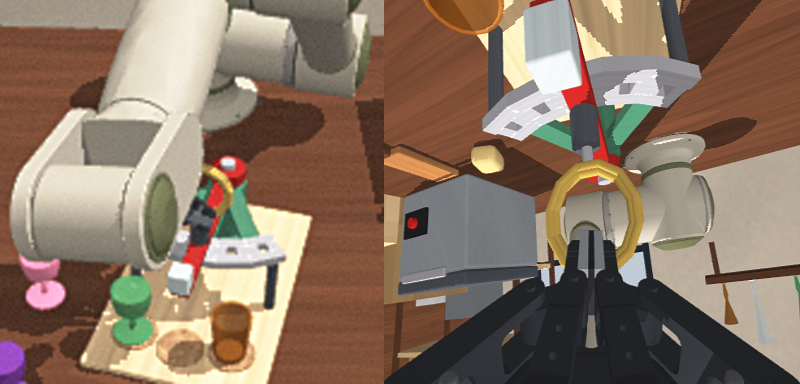

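Emit:
jog_arm([
  [-0.016, 0.005, -0.01],
  [-0.016, 0.005, -0.01],
  [-0.016, 0.006, -0.01],
  [-0.015, 0.005, -0.01],
  [0, 0, 0],
], hand=[0, 0, 0, 0, 0], yaw=[0, 0, 0, 0, 0])

```text
time_s: 13.52
position: [0.5265, 0.0197, 0.2092]
tool_rot: [[0.479, -0.404, -0.779], [-0.314, -0.908, 0.278], [-0.819, 0.112, -0.562]]
ft_force: [0.1, 0.1, 0.2]
grip_width: -0.0003
gripper_force: 0.0
```

```bash
python3 -c "
from h import *
s=env.observe();print(s['time_s'],s['position'],s['ft_force'])
b=env.get_image('wrist')[60:384,60:450,::-1];a=env.get_image('scene')[140:240,200:300,::-1]
cv2.imwrite('pics/sw4.png',np.hstack([cv2.resize(a,(324,324),interpolation=2),b]))"
```

```text
13.525 [0.52648455 0.01972061 0.20916766] [0.08332291 0.06105012 0.17690113]
```

View pics/sw4.png

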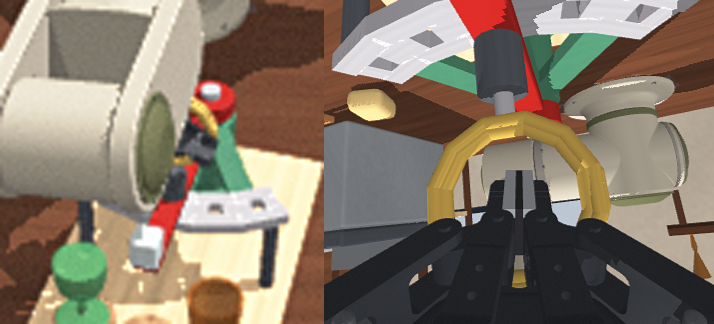

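Emit:
jog_arm([
  [0, 0, 0.003],
  [0, 0, 0.003],
  [0, 0, 0.003],
  [0, 0, 0.003],
  [0, 0, 0],
], hand=[0, 0, 0, 0, 0], yaw=[0, 0, 0, 0, 0])

```text
time_s: 14.25
position: [0.5272, 0.0188, 0.2192]
tool_rot: [[0.477, -0.408, -0.778], [-0.316, -0.906, 0.281], [-0.82, 0.112, -0.561]]
ft_force: [2.3, -0.4, -3.7]
grip_width: -0.0002
gripper_force: 1.9
```

Emit:
jog_arm([
  [0, 0, 0.002],
  [0, 0, 0.002],
  [0, 0, 0.002],
  [0, 0, 0],
  [0, 0, 0],
], hand=[0, 0, 0, 0, 0], yaw=[0, 0, 0, 0, 0])

```text
time_s: 14.88
position: [0.527, 0.0188, 0.2254]
tool_rot: [[0.477, -0.408, -0.779], [-0.316, -0.906, 0.281], [-0.82, 0.112, -0.561]]
ft_force: [2.4, -0.1, -4.6]
grip_width: -0.0002
gripper_force: 2.4
```

Emit:
jog_arm([
  [0, 0, 0.003],
  [0, 0, 0.003],
  [0, 0, 0.003],
  [0, 0, 0.003],
  [0, 0, 0],
], hand=[0, 0, 0, 0, 0], yaw=[0, 0, 0, 0, 0])

```text
time_s: 15.5
position: [0.527, 0.0188, 0.2376]
tool_rot: [[0.477, -0.408, -0.779], [-0.316, -0.906, 0.281], [-0.82, 0.112, -0.561]]
ft_force: [2.0, 0.1, -7.6]
grip_width: -0.0004
gripper_force: 3.0
```

```bash
python3 -c "
from h import *
s=env.observe();print(s['time_s'],s['position'],s['ft_force'])
b=env.get_image('wrist')[60:384,60:450,::-1]
cv2.imwrite('pics/sw5.png',np.hstack([cv2.imread('pics/sw4.png')[:,324:],b]))"
```

```text
15.5 [0.52702941 0.01879888 0.23761703] [ 2.04746451  0.06773735 -7.59939585]
```

View pics/sw5.png

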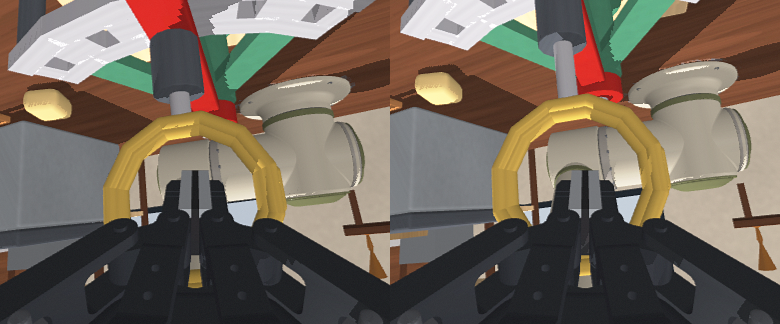

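Emit:
jog_arm([
  [-0.0022, -0.0079, 0],
  [-0.0026, -0.0078, 0],
  [-0.0031, -0.0076, 0],
  [-0.0034, -0.0074, 0],
  [-0.0039, -0.0072, 0],
], hand=[0, 0, 0, 0, 0], yaw=[-0.056, -0.056, -0.056, -0.056, -0.056])

```text
time_s: 16.18
position: [0.5115, -0.0195, 0.2375]
tool_rot: [[0.369, -0.645, -0.669], [-0.437, -0.756, 0.487], [-0.82, 0.113, -0.561]]
ft_force: [1.1, 0.9, -6.3]
grip_width: -0.0
gripper_force: 3.0
```

Emit:
jog_arm([
  [0, 0, 0],
  [0, 0, 0],
  [0, 0, 0],
  [0, 0, 0],
  [0, 0, 0],
], hand=[0, 0, 0, 0, 0], yaw=[0, 0, 0, 0, 0])

```text
time_s: 16.8
position: [0.5121, -0.0189, 0.2373]
tool_rot: [[0.372, -0.642, -0.671], [-0.436, -0.759, 0.484], [-0.82, 0.112, -0.562]]
ft_force: [4.6, -3.3, -6.6]
grip_width: 0.0002
gripper_force: 4.2
```

```bash
python3 -c "
from h import *
s=env.observe();print(s['time_s'],s['position'],s['ft_force'],s['gripper_force'])
b=env.get_image('wrist')[60:384,60:450,::-1];a=env.get_image('top');cv2.imwrite('pics/top6.png',a[:,:,::-1])
cv2.imwrite('pics/sw6.png',np.hstack([cv2.resize(a[150:260,205:305,::-1],(400,324),interpolation=2),b]))"
```

```text
16.8 [ 0.51209778 -0.01894416  0.2373428 ] [ 4.55883235 -3.27846453 -6.59735629] 4.186035058228299
```

View pics/sw6.png

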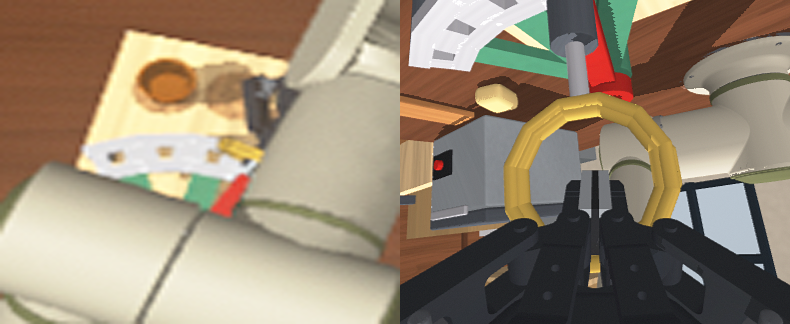

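Emit:
jog_arm([
  [0, 0, -0.004],
  [0, 0, -0.004],
  [0, 0, -0.004],
  [0, 0, 0],
  [0, 0, 0],
], hand=[0, 0, 0, 0, 0], yaw=[0, 0, 0, 0, 0])

```text
time_s: 17.52
position: [0.5121, -0.0189, 0.2255]
tool_rot: [[0.372, -0.642, -0.671], [-0.436, -0.759, 0.484], [-0.82, 0.112, -0.562]]
ft_force: [4.0, -3.5, -6.0]
grip_width: 0.0002
gripper_force: 3.7
```

Emit:
jog_arm([
  [0, 0, -0.004],
  [0, 0, -0.004],
  [0, 0, -0.004],
  [0, 0, -0.004],
  [0, 0, 0],
], hand=[0, 0, 0, 0, 0], yaw=[0, 0, 0, 0, 0])

```text
time_s: 18.15
position: [0.5116, -0.0189, 0.2095]
tool_rot: [[0.37, -0.642, -0.672], [-0.435, -0.759, 0.485], [-0.821, 0.113, -0.56]]
ft_force: [0.5, 0.4, 0.5]
grip_width: 0.0005
gripper_force: 0.0
```

```bash
python3 -c "
from h import *
s=env.observe();print(s['time_s'],s['position'],s['ft_force'],s['gripper_force'])
b=env.get_image('wrist')[60:384,60:450,::-1]
cv2.imwrite('pics/sw7.png',np.hstack([cv2.imread('pics/sw4.png')[:,324:],b]))"
```

```text
18.15 [ 0.51164649 -0.01892902  0.20945459] [0.47481778 0.42639049 0.45773147] 0.0
```

View pics/sw7.png

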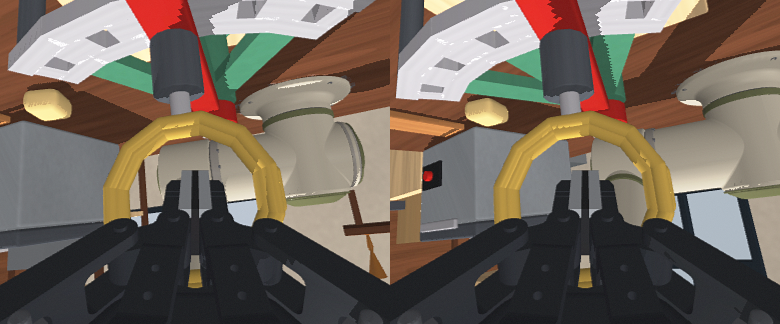

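Emit:
jog_arm([
  [0.0135, -0.0097, 0.0112],
  [0.0135, -0.0097, 0.0112],
  [0.0135, -0.0097, 0.0112],
  [0.0135, -0.0097, 0.0112],
  [0.0135, -0.0097, 0.0112],
], hand=[0, 0, 0, 0, 0], yaw=[0, 0, 0, 0, 0])

```text
time_s: 18.82
position: [0.5796, -0.0679, 0.2661]
tool_rot: [[0.371, -0.642, -0.671], [-0.435, -0.758, 0.485], [-0.82, 0.112, -0.561]]
ft_force: [0.2, -0.9, -0.8]
grip_width: 0.0001
gripper_force: 0.0
```

Emit:
jog_arm([
  [0, -0.02, 0.02],
  [0, -0.05, 0.02],
  [0, -0.05, 0.02],
  [0, -0.05, 0.02],
  [0, -0.05, 0.02],
], hand=[0, 0, 0, 0, 0], yaw=[0, 0, 0, 0, 0])

```text
time_s: 19.45
position: [0.5673, -0.2764, 0.3123]
tool_rot: [[0.413, -0.656, -0.632], [-0.467, -0.748, 0.472], [-0.782, 0.1, -0.615]]
ft_force: [0.2, -0.0, 0.2]
grip_width: 0.0001
gripper_force: 0.0
```

Emit:
jog_arm([
  [-0.02, -0.05, 0.02],
  [-0.02, -0.05, 0.02],
  [-0.02, -0.05, 0.02],
  [0, 0, 0],
  [0, 0, 0],
], hand=[0, 0, 0, 0, 0], yaw=[0, 0, 0, 0, 0])

```text
time_s: 20.08
position: [0.4687, -0.3923, 0.3554]
tool_rot: [[0.422, -0.661, -0.621], [-0.473, -0.745, 0.471], [-0.774, 0.095, -0.626]]
ft_force: [0.3, 0.3, 0.1]
grip_width: -0.0001
gripper_force: 0.0
```

```bash
python3 -c "
from h import *
s=env.observe();print(s['time_s'],s['position'],s['ft_force'],s['gripper_force'],s['q'])
b=env.get_image('scene')[120:280,170:330,::-1];a=env.get_image('top')
cv2.imwrite('pics/sw8.png',np.hstack([cv2.resize(a[150:270,205:325,::-1],(400,400),interpolation=2),cv2.resize(b,(400,400),interpolation=2)]))"
```

```text
20.075 [ 0.46874301 -0.39232565  0.35542817] [0.31809168 0.25997838 0.09268722] 0.0 [-47.75170985  52.81546686  12.74769584 -29.39002295 163.1069916
  62.00363162]
```

View pics/sw8.png

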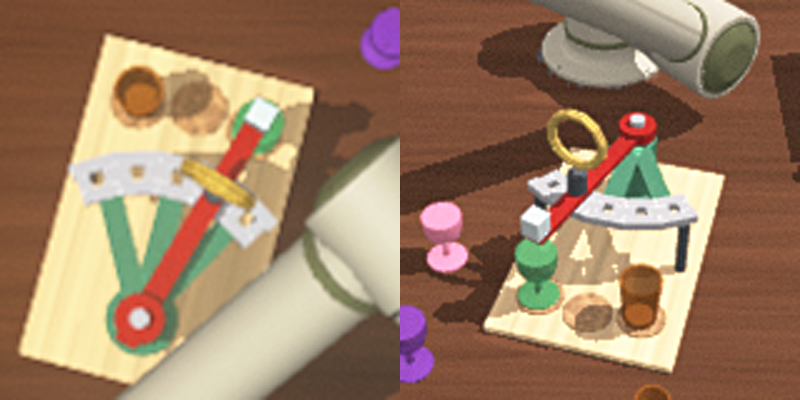

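```bash
python3 -c "
from rig import env
print(env.close_job())"
```

```text
the job is handed in; nothing more can be done
None
```

I lifted the pin with the closed fingertips through the ring, without pinching it, and swung the arm one hole towards the green glass. I let the pin drop home there and handed the job in at about 20 s. The last pictures show the brass point over the green glass, the glassware on the board still in place and the robot clear. The job's verdict was not shown.

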